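# Open the rainwater tap to its stop

### The job

Open the rainwater tap, the one with the blue handwheel, all the way to its stop: grip the wheel squarely across its rim and turn it anticlockwise as seen from above, letting your hand rise with the wheel as it climbs on its stem, then let go. Leave the red-wheeled tap shut and the yellow-capped glass jar standing where it is.

Things in the scene. Friction and masses are not known exactly. Their poses are not given: they have to be found in the camera images.
- blue_grip (a point): Centre of blue handwheel: round, four-spoked, 56 mm in diameter, rim 14 mm tall, level on an upright stem. The point is on the axis, half-way up the rim, about 133 mm above the bench when shut, and rises and turns with the wheel; z is up. Grip across the rim in any direction. The brass below stays within 16 mm of the axis to 39 mm under this point; a level pipe lies lower, 70 mm out both ways.
- blue_wheel (a joint): Angle of the blue wheel (rad): 0 = shut, grows anticlockwise seen from above, 1.3 = fully open against a solid stop (about 75 degrees). It starts at 0 to 0.15. A quick thread lifts the wheel 10 mm per radian, 13 mm in all. Turning takes about 0.2 N m; it stays where it is left.
- red_wheel (a joint): Angle of the red wheel (rad) on the other, otherwise identical tap: 0 = shut. Bystander; it starts at 0 to 0.05 and is to stay there.
- jar_mid (a point): Middle (half-way up) of the glass jar with a yellow twist cap, 72 mm in diameter and 110 mm tall, standing upright on the bench. Bystander, local z is up.
Things that resemble listed ones, but are neither listed nor needed, are in the scene too. There is more than one size of the part that bears jar_mid; the job needs the smallest.

How it is judged:
On the way:
1. the blue wheel is within 10 degrees of its stop and the hand, risen with it, still holds it: grasp point on the axis (20 mm), at most 9 mm below or 20 mm above mid-rim (value of joint blue_wheel above 1.12 rad and horizontal distance between the grasp point and blue_grip below 0.02 m and z of the grasp point in the frame of blue_grip between -0.009 and 0.02 m), for 0.1 s.
At the end, for the whole second after the job is handed in: The blue wheel rests open within 10 degrees of its stop (joint above 1.12 of 1.3 rad) and is let go; the red wheel is still shut (below 0.17 rad); the jar stands upright within 20 mm of where it was (value of joint blue_wheel above 1.12 rad and velocity of joint blue_wheel below 0.05 rad/s and contact force between the fingers and anything else below 0.1 N and value of joint red_wheel below 0.17 rad and distance of jar_mid from where it was at the start of the episode below 0.02 m and angle between jar_mid's own z axis and vertical below 0.17 rad); the robot touches nothing.
It fails at once if the red tap is opened (value of joint red_wheel above 0.17 rad).
It fails at once if the jar is shoved or tipped (distance of jar_mid from where it was at the start of the episode above 0.03 m or angle between jar_mid's own z axis and vertical above 0.3 rad).
It also fails if it takes over 34 s, if anything falls off the work surface, if the arm or the gripper's body presses on something with over 40 N, if the wrist force passes 120 N, or if a joint passes its speed limit or range.

### The arm

A 6-joint arm with a two-finger parallel gripper is mounted at the origin on the work surface. World frame = base frame: x ahead of the robot, y to its left, z up, the work surface at z = 0. Lengths are in m, angles in rad, forces in N, time in s.
With the tool pointing down it reaches from about 0.375 to 0.9 m from the base axis. Payload 3.1 kg.
Tool frame: the origin (TCP) lies between the finger pads; the fingertips stand 17 mm ahead of it and the grasp point (between the pads) lies 2 mm behind it (robot.nose_length is the distance from the TCP to the fingertips, in m); z points along the fingers, y is the line along which they close (so a half turn about z gives the same grasp; the last joint's range is limited). The gripper opens to 87 mm and grips with 3 to 60 N. Pads are 19 mm wide; open, the fingers measure 117 mm over their backs; the gripper's body (75 mm by 190 mm) begins 51 mm behind the grasp point.
Start: joints at [-1.419, 0.527, 1.433, -0, 1.181, -0.178], TCP at [0.203, -0.591, 0.24] pointing down, gripper open.
Joint ranges: [-3.08, 3.08], [-0.75, 2.2], [0.22, 2.44], [-1.43, 4.57], [0, 2.65], [-2.85, 2.85]. Speed limits (rad/s): [2.79, 2.79, 3.14, 3.14, 3.14, 3.14].

### API

Orientations are given as a unit quaternion [x, y, z, w].
In Python, from rig import robot, cams gives the robot as it stands.
- The arm moves only by the shell command python3 -m pendant 'ROWS' [FORCE]. ROWS is JSON, a list of rows, each an object with "jaw": the opening, from 0 (shut) to 1 (fully open); "linear": the shift along the tool's x, y, z in cm, a list of three; "twist": the turn about the tool's z in degrees. A call has 1 to 12 rows; each row shifts and turns the commanded pose from where the row before left it, along the tool's axes as they then stand; what a row does not reach is not made up. A row lasts 1/12 s, in which the tool goes at most 41.7 mm and 7.16 degrees, less where a joint would pass 70% of its speed; a pose out of reach is approached as far as the arm can. A call is refused whole if a number of a shift passes 4.17 or a number of a turn 7.16, either way. A call with a gripper value outside its range is refused whole. The fingers move at their own pace and stop on an object; FORCE is the grip in N (left out, the last holds). Time passes only in rows, so rows that do not move let the fingers close. It gives the time, the measured TCP pose, the force, the opening and the grip force at its end, in the units of the state.
- robot.get_obs(): the state, without advancing time (a new reading comes with each control period).
- cams.camera(name): name is "scene" or "top" or "wrist"; returns a dict with "color" (480x640x3 uint8, blue, green, red), "depth" (480x640 float32, m along the optical axis (not along the pixel's ray), 0 where there is no reading), "fov_y" (degrees; the focal length in pixels is half the picture's height over the tangent of half this angle, whatever the lens; pixels are square), "cx", "cy" (the principal point, pixels), "view" (4x4, takes a point from world to camera coordinates). Camera axes: x right, y down, z forward; pixel columns grow to the right and rows downward; lengths in m; the calibration is good to about 2 mm. A picture is of the moment at which its call begins.
- robot.hand_in(): hands the job in; it is judged then, once.
The state is a dict: "time": time; "q": joint angles; "joint_velocities": joint speeds; "joint_torque": joint torques, N m; "position": TCP position; "tool_rot": TCP orientation; "ft_force": force on the tool from outside, world axes, zero at the start; "moment": the same for the moment, N m; "grip_width": finger opening in m; "grip_force": force on a finger pad.
Only numpy, scipy, OpenCV 4.12 (cv2) and the standard library are available. Lean on these libraries where they do the work, as an engineer would, in place of code of your own. Each camera call takes 0.05 s, during which the arm holds its last target. There are 200 camera calls.

## Working session

There is one attempt and no reset: what is moved stays moved. The work goes in short steps, Python scripts to look and compute and a shell command to move; the robot and the scene stay as the last step left them, time stands still between calls to the robot, and variables do not carry over. Pictures are saved under pics/ and viewed, at most 10 in all, crops included, and the job is handed in when it is done.

```bash
mkdir -p pics
cat > h.py <<'E'
import numpy as np,cv2
from rig import robot,cams
def pts(c):
    h,w=c["depth"].shape;f=h/2/np.tan(np.radians(c["fov_y"])/2)
    v,u=np.mgrid[:h,:w];d=c["depth"]
    P=np.stack([(u-c["cx"])/f*d,(v-c["cy"])/f*d,d],-1)
    V=np.array(c["view"]);return (P-V[:3,3])@V[:3,:3]
def blobs(c,P,lo,hi,zmin=.02,amin=60):
    m=cv2.inRange(cv2.cvtColor(c["color"],cv2.COLOR_BGR2HSV),lo,hi)
    m[(c["depth"]==0)|(P[...,2]<zmin)]=0
    n,l,s,ce=cv2.connectedComponentsWithStats(m)
    for i in range(1,n):
        if s[i,4]>amin:
            p=P[l==i];print(s[i,:5],"med",np.median(p,0).round(3),"lo",np.percentile(p,2,0).round(3),"hi",np.percentile(p,98,0).round(3))
E
python3 - <<'E'
from h import *
o=robot.get_obs();print(o["time"],o["position"],o["tool_rot"],o["grip_width"])
ims=[]
for n in("top","scene"):
    c=cams.camera(n);P=pts(c);cv2.imwrite(f"pics/{n}0.png",c["color"])
    print(n)
    for nm,lo,hi in(("blue",(100,110,50),(130,255,255)),("red",(0,130,60),(8,255,255)),("red2",(172,130,60),(180,255,255)),("yel",(20,120,80),(35,255,255))):
        print(nm);blobs(c,P,lo,hi)
E
```

```text
0.0 [ 0.20291642 -0.59039764  0.23856349] [ 9.86350775e-01  1.64653974e-01  1.34014001e-05 -1.10349866e-03] 0.08707429563288953
top
blue
[230 246  29  29 525] med [0.599 0.138 0.139] lo [0.574 0.113 0.134] hi [0.621 0.161 0.143]
red
[  520   118   120   168 10379] med [ 0.715 -0.469  0.221] lo [ 0.576 -0.52   0.06 ] hi [ 0.825 -0.41   0.224]
[420 299  31  30 567] med [ 0.51  -0.207  0.138] lo [ 0.484 -0.232  0.132] hi [ 0.532 -0.183  0.143]
red2
yel
[335 162  33  33 861] med [ 0.754 -0.055  0.11 ] lo [ 0.726 -0.083  0.106] hi [ 0.782 -0.027  0.113]
[ 407  185   46   46 1617] med [ 0.696 -0.196  0.144] lo [ 0.66  -0.232  0.14 ] hi [ 0.733 -0.158  0.147]
[232 228  12  19  69] med [0.638 0.159 0.087] lo [0.626 0.148 0.08 ] hi [0.658 0.17  0.092]
[ 339  233   46   46 1602] med [ 0.608 -0.075  0.144] lo [ 0.572 -0.111  0.14 ] hi [ 0.645 -0.038  0.147]
[434 281  19  19 127] med [ 0.548 -0.234  0.085] lo [ 0.533 -0.248  0.077] hi [ 0.563 -0.22   0.091]
[406 319  19  24 121] med [ 0.469 -0.181  0.085] lo [ 0.451 -0.196  0.077] hi [ 0.49  -0.166  0.091]
scene
blue
[391 187  37  27 671] med [0
[... 190 characters left out ...]
 med [ 0.588 -0.468  0.068] lo [ 0.573 -0.476  0.022] hi [ 0.598 -0.461  0.116]
red2
yel
[178 163  47  35 773] med [ 0.509 -0.191  0.086] lo [ 0.46  -0.217  0.028] hi [ 0.528 -0.166  0.115]
[ 231  176   59   45 1844] med [ 0.616 -0.07   0.144] lo [ 0.574 -0.111  0.128] hi [ 0.647 -0.036  0.146]
[156 185  29  24 352] med [ 0.548 -0.23   0.083] lo [ 0.527 -0.247  0.072] hi [ 0.565 -0.214  0.091]
[382 201  49  70 747] med [0.612 0.145 0.087] lo [0.544 0.109 0.036] hi [0.659 0.169 0.11 ]
[ 126  210   66   52 2434] med [ 0.704 -0.19   0.144] lo [ 0.662 -0.232  0.128] hi [ 0.735 -0.157  0.146]
[ 237  268   50   44 1585] med [ 0.758 -0.053  0.11 ] lo [ 0.727 -0.083  0.099] hi [ 0.783 -0.026  0.112]
```

View pics/top0.png

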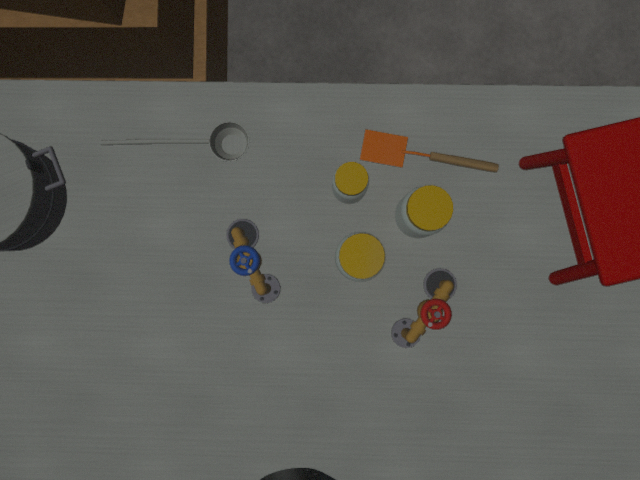

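View pics/scene0.png

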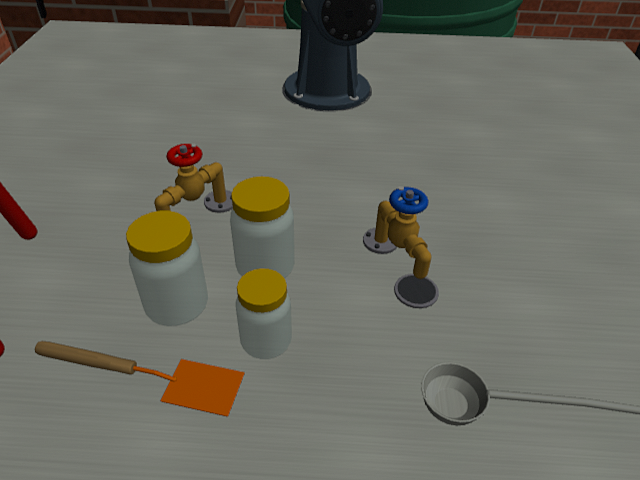

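The top view shows the blue wheel at pixel (245,261) and the red one at (435,314). The smallest jar is at (351,180). In the scene view the blue wheel is at (408,200), with free space around it. Target is about (0.598, 0.137), mid-rim z about 0.133. I'll approach high, keeping the present yaw.

```bash
python3 -m pendant '[{"jaw":1,"linear":[1.5,-1.4,0],"twist":0},{"jaw":1,"linear":[2.7,-2.5,0],"twist":0},{"jaw":1,"linear":[2.7,-2.5,0],"twist":0},{"jaw":1,"linear":[2.7,-2.5,0],"twist":0},{"jaw":1,"linear":[2.7,-2.5,0],"twist":0},{"jaw":1,"linear":[2.7,-2.5,0],"twist":0},{"jaw":1,"linear":[2.7,-2.5,0],"twist":0},{"jaw":1,"linear":[2.7,-2.5,0],"twist":0},{"jaw":1,"linear":[2.7,-2.5,0],"twist":0},{"jaw":1,"linear":[2.7,-2.5,0],"twist":0},{"jaw":1,"linear":[2.7,-2.5,0],"twist":0},{"jaw":1,"linear":[2.7,-2.5,0],"twist":0}]' 40 && python3 -m pendant '[{"jaw":1,"linear":[2.7,-2.5,0],"twist":0},{"jaw":1,"linear":[2.7,-2.5,0],"twist":0},{"jaw":1,"linear":[2.7,-2.5,0],"twist":0},{"jaw":1,"linear":[2.7,-2.5,0],"twist":0},{"jaw":1,"linear":[2.7,-2.5,0],"twist":0},{"jaw":1,"linear":[2.7,-2.5,0],"twist":0},{"jaw":1,"linear":[2.7,-2.5,0],"twist":0},{"jaw":1,"linear":[2.7,-2.5,0],"twist":0},{"jaw":1,"linear":[2.7,-2.5,0],"twist":0},{"jaw":1,"linear":[2.7,-2.5,0],"twist":0},{"jaw":1,"linear":[1.5,-1.6,0],"twist":0},{"jaw":1,"linear":[0,0,0],"twist":0}]'
cat > look.py <<'E'
import sys
from h import *
from scipy.spatial.transform import Rotation as R
o=robot.get_obs();c=cams.camera("wrist");P=pts(c);cv2.imwrite(f"pics/{sys.argv[1]}.png",c["color"])
print(o["time"],o["position"].round(4),np.round(o["q"],3),o["ft_force"])
m=cv2.inRange(cv2.cvtColor(c["color"],cv2.COLOR_BGR2HSV),(100,110,40),(130,255,255))
m[(P[...,2]<.12)|(P[...,2]>.17)]=0
p=P[m>0]; zt=np.percentile(p[:,2],95)
q=p[p[:,2]>zt-.008][:,:2].astype(np.float32)
ctr,r=cv2.minEnclosingCircle(q);print("n",len(q),"ctr",ctr,"r",r,"ztop",zt,"mid ext",(q.min(0)+q.max(0))/2)
d=np.array([*ctr,zt-.007+.002])-[*o["position"][:2],o["position"][2]]
print("tool-frame shift cm to TCP at grip:",(R.from_quat(o["tool_rot"]).inv().apply(d)*100).round(2))
E
python3 look.py w1
```

```text
time: 1.1
position: [0.4045, -0.2146, 0.2394]
tool_rot: [0.986, 0.164, -0.0, -0.0]
ft_force: [1.0, 0.0, 0.1]
grip_width: 0.0871
grip_force: 0.0
time: 2.1
position: [0.5889, 0.1319, 0.2391]
tool_rot: [0.986, 0.167, 0.001, -0.001]
ft_force: [0.6, -0.4, 0.2]
grip_width: 0.087
grip_force: 0.0
2.1 [0.5889 0.1319 0.2391] [0.035 0.498 1.491 0.002 1.151 1.269] [ 0.61157834 -0.44223957  0.19602732]
n 3292 ctr (0.5972014665603638, 0.13827532529830933) r 0.02758045122027397 ztop 0.1419615862925626 mid ext [0.59715116 0.1385274 ]
tool-frame shift cm to TCP at grip: [ 0.97 -0.31 10.21]
```

View pics/w1.png

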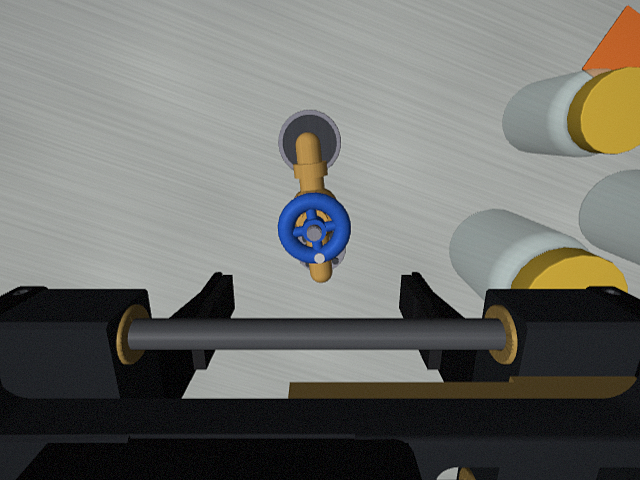

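The wrist view shows the blue wheel centred at (314,228) between the open fingers, with nothing in the way of the descent. Next I centre the hand, descend and close.

```bash
python3 -m pendant '[{"jaw":1,"linear":[0.5,-0.15,0.5],"twist":0},{"jaw":1,"linear":[0.5,-0.15,1.5],"twist":0},{"jaw":1,"linear":[0,0,1.5],"twist":0},{"jaw":1,"linear":[0,0,1.5],"twist":0},{"jaw":1,"linear":[0,0,1.5],"twist":0},{"jaw":1,"linear":[0,0,1.2],"twist":0},{"jaw":1,"linear":[0,0,1],"twist":0},{"jaw":1,"linear":[0,0,0.8],"twist":0},{"jaw":1,"linear":[0,0,0.6],"twist":0},{"jaw":1,"linear":[0,0,0.4],"twist":0},{"jaw":1,"linear":[0,0,0],"twist":0},{"jaw":1,"linear":[0,0,0],"twist":0}]' && python3 -m pendant '[{"jaw":0.5,"linear":[0,0,0],"twist":0},{"jaw":0.5,"linear":[0,0,0],"twist":0},{"jaw":0.5,"linear":[0,0,0],"twist":0},{"jaw":0.5,"linear":[0,0,0],"twist":0},{"jaw":0.5,"linear":[0,0,0],"twist":0},{"jaw":0.5,"linear":[0,0,0],"twist":0}]' 40; python3 look.py w2
```

```text
time: 3.15
position: [0.5961, 0.1337, 0.1347]
tool_rot: [0.986, 0.165, 0.0, 0.0]
ft_force: [0.2, 0.6, -0.5]
grip_width: 0.0873
grip_force: 0.0
time: 3.65
position: [0.595, 0.1361, 0.1347]
tool_rot: [0.987, 0.164, -0.0, -0.003]
ft_force: [-0.3, 6.1, 2.0]
grip_width: 0.0549
grip_force: 39.4
3.65 [0.595  0.1361 0.1347] [0.04  0.64  1.561 0.006 0.943 1.278] [-0.26541099  6.14431252  1.96413585]
n 6067 ctr (0.5966057777404785, 0.13827958703041077) r 0.02820432186126709 ztop 0.1417622317989838 mid ext [0.59771645 0.1382735 ]
tool-frame shift cm to TCP at grip: [ 0.22 -0.16 -0.21]
```

View pics/w2.png

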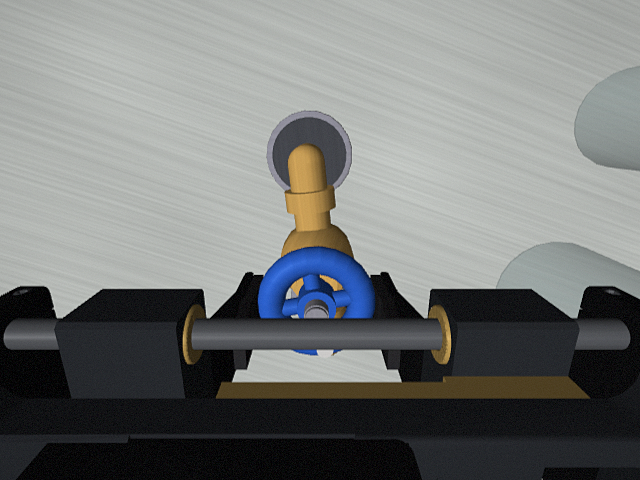

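The wheel is gripped at about 55 mm opening with 39 N, and the hand is about 2 mm off centre. I'll trim that, then turn anticlockwise (negative twist) while rising.

```bash
python3 -m pendant '[{"jaw":0.5,"linear":[0.15,-0.1,0],"twist":0},{"jaw":0.5,"linear":[0,0,-0.05],"twist":-3},{"jaw":0.5,"linear":[0,0,-0.09],"twist":-5},{"jaw":0.5,"linear":[0,0,-0.09],"twist":-5},{"jaw":0.5,"linear":[0,0,-0.09],"twist":-5},{"jaw":0.5,"linear":[0,0,-0.09],"twist":-5},{"jaw":0.5,"linear":[0,0,-0.09],"twist":-5},{"jaw":0.5,"linear":[0,0,-0.09],"twist":-5},{"jaw":0.5,"linear":[0,0,-0.09],"twist":-5},{"jaw":0.5,"linear":[0,0,-0.09],"twist":-5},{"jaw":0.5,"linear":[0,0,-0.09],"twist":-5},{"jaw":0.5,"linear":[0,0,0],"twist":0}]'; python3 look.py w3; python3 -c "
from h import *;print(robot.get_obs()['moment'],robot.get_obs()['tool_rot'])"
```

```text
time: 4.7
position: [0.5964, 0.135, 0.1432]
tool_rot: [0.834, 0.552, -0.001, -0.0]
ft_force: [-1.6, -1.2, 2.2]
grip_width: 0.0548
grip_force: 40.0
4.7 [0.5964 0.135  0.1432] [ 4.000e-02  6.290e-01  1.552e+00 -1.000e-03  9.620e-01  4.410e-01] [-1.61506573 -1.20209862  2.19329997]
n 6047 ctr (0.5963512659072876, 0.1380646675825119) r 0.028281783685088158 ztop 0.15023978655840087 mid ext [0.5963788  0.13929859]
tool-frame shift cm to TCP at grip: [ 0.28 -0.12 -0.21]
[-0.04050479  0.34172412  0.24267645] [ 8.34362604e-01  5.51215375e-01 -8.03357087e-04 -9.97838000e-05]
```

View pics/w3.png

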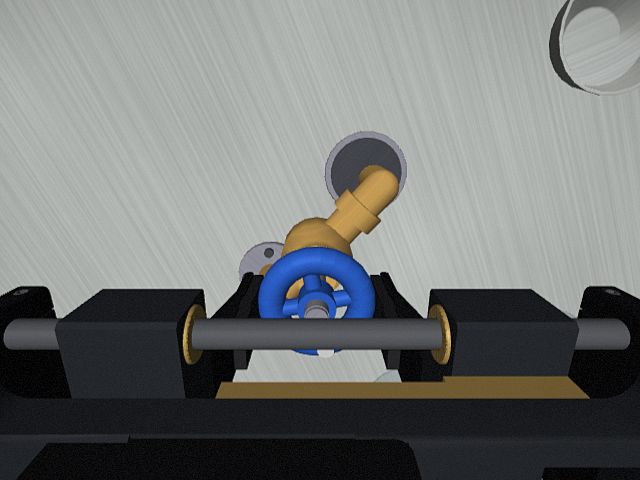

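The wheel has turned with the hand without slipping: 48°, with an 8.5 mm rise. It still sits at (316,300) in the jaws. I'll turn on towards the stop.

```bash
python3 -m pendant '[{"jaw":0.5,"linear":[0,0,-0.09],"twist":-5},{"jaw":0.5,"linear":[0,0,-0.09],"twist":-5},{"jaw":0.5,"linear":[0,0,-0.07],"twist":-4},{"jaw":0.5,"linear":[0,0,-0.07],"twist":-4},{"jaw":0.5,"linear":[0,0,0],"twist":0},{"jaw":0.5,"linear":[0,0,0],"twist":0}]'; python3 look.py w4; python3 -c "
from h import *;print(robot.get_obs()['moment'])"
python3 -m pendant '[{"jaw":0.5,"linear":[0,0,-0.05],"twist":-3},{"jaw":0.5,"linear":[0,0,-0.05],"twist":-3},{"jaw":0.5,"linear":[0,0,-0.03],"twist":-2},{"jaw":0.5,"linear":[0,0,0],"twist":0},{"jaw":0.5,"linear":[0,0,0],"twist":0},{"jaw":0.5,"linear":[0,0,0],"twist":0}]'; python3 look.py w5; python3 -c "
from h import *;print(robot.get_obs()['moment'])"
```

```text
time: 5.25
position: [0.597, 0.1348, 0.1463]
tool_rot: [0.738, 0.674, -0.0, 0.0]
ft_force: [-1.1, -2.5, 1.8]
grip_width: 0.0547
grip_force: 40.0
5.25 [0.597  0.1348 0.1463] [ 4.000e-02  6.250e-01  1.549e+00 -1.000e-03  9.680e-01  1.310e-01] [-1.13770479 -2.52067146  1.8054583 ]
n 6037 ctr (0.596571683883667, 0.13857650756835938) r 0.027926553040742874 ztop 0.15336336778825618 mid ext [0.5966303  0.13955589]
tool-frame shift cm to TCP at grip: [ 0.37 -0.08 -0.21]
[-0.31985943  0.12373639  0.06475349]
time: 5.8
position: [0.5973, 0.1349, 0.1473]
tool_rot: [0.69, 0.724, 0.0, -0.0]
ft_force: [1.0, -3.1, -3.5]
grip_width: 0.0551
grip_force: 40.0
5.8 [0.5973 0.1349 0.1473] [ 0.04   0.624  1.548  0.     0.969 -0.008] [ 1.03593575 -3.09895125 -3.5038823 ]
n 6043 ctr (0.5966960787773132, 0.1383097618818283) r 0.02788366936147213 ztop 0.1543248074057148 mid ext [0.5966665  0.13942587]
tool-frame shift cm to TCP at grip: [ 0.35 -0.04 -0.2 ]
[-0.60645411 -0.23265821 -1.58190781]
```

The moment jumped to 1.6 N m against the stop, and the wheel has risen 12.5 mm, so it is fully open and still held. Now I release it and retreat straight up.

```bash
python3 -m pendant '[{"jaw":1,"linear":[0,0,0],"twist":0},{"jaw":1,"linear":[0,0,0],"twist":0},{"jaw":1,"linear":[0,0,0],"twist":0},{"jaw":1,"linear":[0,0,0],"twist":0},{"jaw":1,"linear":[0,0,0],"twist":0},{"jaw":1,"linear":[0,0,-0.8],"twist":0},{"jaw":1,"linear":[0,0,-1.5],"twist":0},{"jaw":1,"linear":[0,0,-2],"twist":0},{"jaw":1,"linear":[0,0,-2],"twist":0},{"jaw":1,"linear":[0,0,-2],"twist":0},{"jaw":1,"linear":[0,0,-1],"twist":0},{"jaw":1,"linear":[0,0,0],"twist":0}]';python3 -m pendant '[{"jaw":1,"linear":[0,0,0],"twist":0},{"jaw":1,"linear":[0,0,0],"twist":0},{"jaw":1,"linear":[0,0,0],"twist":0},{"jaw":1,"linear":[0,0,0],"twist":0}]'; python3 look.py w6
```

```text
time: 6.85
position: [0.5987, 0.1355, 0.244]
tool_rot: [0.688, 0.725, 0.002, 0.002]
ft_force: [0.8, -0.4, 1.1]
grip_width: 0.0871
grip_force: 0.0
time: 7.18
position: [0.5962, 0.1352, 0.2392]
tool_rot: [0.689, 0.725, -0.001, -0.001]
ft_force: [-0.4, 0.2, -0.8]
grip_width: 0.0872
grip_force: 0.0
7.1833 [0.5962 0.1352 0.2392] [ 0.04   0.51   1.467  0.     1.167 -0.011] [-0.41230645  0.20973728 -0.781763  ]
n 3509 ctr (0.5966452956199646, 0.13831697404384613) r 0.027647770941257477 ztop 0.15408620240165316 mid ext [0.5965046  0.13891804]
tool-frame shift cm to TCP at grip: [0.31 0.08 9.02]
```

View pics/w6.png

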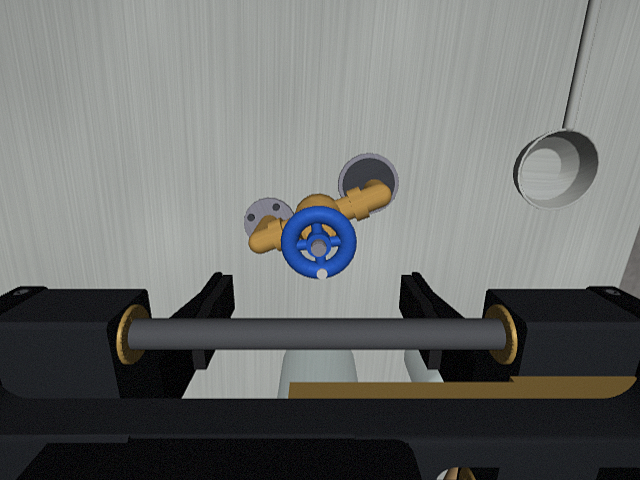

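The wheel stands open and free at (319,242), with the top of its rim 12.3 mm above where it started. The hand is clear above it and touches nothing, so I'm handing in.

```bash
python3 -c "
from rig import robot;print(robot.hand_in())"
```

```text
the job is handed in; nothing more can be done
None
```

The blue tap is turned to its stop and let go, the red tap and the jar were never approached, and the job was handed in just after 7.2 s; the hand-in did not report a verdict.

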